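# Brass lock through the sprung flap of the waiting bay

### The job

Put the brass bicycle lock away in the green waiting bay: bring it upright and low over the cart top to the bay's mouth, shackle in line with the slot, push it in through the red sprung flap and gently on until it presses on the sprung rubber buffer inside, without ramming the buffer. Let go so that it stays standing against the buffer with the flap shut behind it, and leave everything else as it lies.

Things in the scene. Friction and masses are not known exactly. Their poses are not given: they have to be found in the camera images.
- lock: Brass bicycle lock standing upright, 0.3 to 0.45 kg: brass body 50 mm (own x) x 26 mm (own y) x 36 mm high, with a flat steel shackle rising from it in its x-z plane to 86 mm above the underside. The same front and back. Origin: centre of the underside; z up.
- lock_crown (a point): Middle of the brass lock's shackle crown, 77 mm above the underside: a bar 28 mm long (lock x), 10 mm thick (lock y), 18 mm high, on two legs (10 mm wide, as thick) at x = -9 and +9 mm. Grip it from above across its 10 mm. Some 50 N of grip is enough. Pressed on the cart top its front edge may dig in; held 2 to 4 mm clear it goes freely.
- bay: Green steel lock bay bolted to the cart top, a straight channel without a floor (the lock slides on the cart top). Origin: on the cart top, under the middle of the mouth at the closed flap; x = the way in, y across, z up. Walls 43 mm high, 3 mm thick. From x = -10 to 50 mm it is 50 mm wide inside; it narrows to 34 mm at x = 66 mm and stays so to the buffer housing.
- bay_slot (a point): Point on the middle line of the slot in the bay's roof, at bay x = 114 mm, z = 46 mm (roof's upper side, the bay's highest point). Two lips, z 43 to 46 mm, x = 38 to 190 mm, leave a slot 18 mm wide: the lock's body goes under the lips, its shackle stands up through the slot. It cannot go in from above. Fingers above z = 48 mm clear the bay.
- flap (a joint): Red flap across the bay's mouth, 47 mm wide, 3 mm thick, z 3 to 37 mm, on an upright hinge at bay x = 0, y = +24 mm. Angle in rad: 0 = shut, grows inward (to bay +x), at most 1.5. Its spring (0.016 N m shut, 0.044 N m wide open) resists a lock pushed along the middle with 1 to 3 N and pushes it to -y. It sweeps bay x = 0 to 47 mm; it shuts once the lock's rear is beyond.
- flap_edge (a point): Middle of the flap's free upright edge, 47 mm from its hinge, 20 mm above the cart top.
- stop: Buffer at the bay's inner end. Origin: foot of the fixed dark housing's front face, at bay x = 168 mm; axes as the bay's. A rod from it carries a sprung rubber pad, 28 x 28 mm, z 4 to 32 mm. Its setting is not measured: the pad's face lies anywhere at bay x = 108 to 132 mm and must be felt. It gives 1 mm per 1.5 N, is solid after 8 mm (12 N). 3 N presses it home; 18 N is ramming.
- steel_lock: Grey painted lock, same shape and size as the brass one, standing upright. Origin: centre of the underside. A bystander.
- tag: Yellow plastic key tag, 45 x 26 x 5 mm, lying flat. Origin under the middle of its broad part. A bystander.
- key0: Flat aluminium locker key, 69 mm long, 24 mm wide at the round bow, 4 mm thick, lying flat. Origin under its middle. A bystander.
- key1: Flat aluminium locker key, 69 mm long, 24 mm wide at the round bow, 4 mm thick, lying flat. Origin under its middle. A bystander.
- key2: Flat aluminium locker key, 69 mm long, 24 mm wide at the round bow, 4 mm thick, lying flat. Origin under its middle. A bystander.
- hammer: Ball-peen hammer lying down, varnished wooden handle along its x, about 230 mm long, head 32 mm high at +x. Origin on the cart top under the handle's middle region. A bystander.
- oilcan: Red can, 48 mm across, 100 mm high, upright. Origin: centre of the underside. A bystander.
Mind the look-alikes: they are no part of the job. There is more than one size of the bay; the one meant has the size given above.

How it is judged:
On the way, in this order (a step that is already met when the one before it is completed fails the run):
1. the lock, low over or on the cart top, pushes the flap open (over 0.9 rad) (value of joint flap above 0.9 rad and x of lock in the frame of bay between -0.02 and 0.06 m and y of lock in the frame of bay between -0.02 and 0.02 m and height (world z) of lock below 0.012 m), for 0.1 s.
2. the lock is pressed on the buffer with 3 N or more for 0.2 s (x of lock in the frame of bay between 0.072 and 0.125 m and y of lock in the frame of bay between -0.012 and 0.012 m and angle between lock's own z axis and vertical below 0.12 rad and contact force between lock and stop above 3 N), for 0.2 s.
At the end, for the whole second after the job is handed in: The brass lock stands on the cart top inside the bay (origin 72 to 125 mm past the flap, within 12 mm of the middle line, within 5 mm of the cart top, tilt under 0.12 rad), at rest and still touching the buffer (over 0.05 N), and the flap is shut (under 0.08 rad) (x of lock in the frame of bay between 0.072 and 0.125 m and y of lock in the frame of bay between -0.012 and 0.012 m and angle between lock's own z axis and vertical below 0.12 rad and value of joint flap below 0.08 rad and height (world z) of lock below 0.005 m and linear speed of lock below 0.01 m/s and contact force between lock and stop above 0.05 N).
It fails at once if the lock rams the buffer (over 18 N) (contact force between lock and stop above 18 N).
It fails at once if another object on the cart is moved by more than 20 mm or tipped (distance of any of steel_lock, tag, key0, key1, key2, hammer, oilcan from where it was at the start of the episode above 0.02 m or angle between any of steel_lock, oilcan's own z axis and vertical above 0.4 rad).
It also fails if it takes over 67 s, if anything falls off the work surface, if the arm or the gripper's body presses on something with over 40 N, if the wrist force passes 120 N, or if a joint passes its speed limit or range.

### The arm

A 6-joint arm with a two-finger parallel gripper is mounted at the origin on the work surface. World frame = base frame: x ahead of the robot, y to its left, z up, the work surface at z = 0. Lengths are in m, angles in rad, forces in N, time in s.
With the tool pointing down it reaches from about 0.35 to 0.875 m from the base axis. Payload 4.2 kg.
Tool frame: the origin (TCP) lies at the very end of the fingers, on their centre line; the grasp point (between the pads) lies 19 mm behind it; z points along the fingers, y is the line along which they close (so a half turn about z gives the same grasp; the last joint's range is limited). The gripper opens to 85 mm and grips with 20 to 120 N. Pads are 22 mm wide; open, the fingers measure 114 mm over their backs; the gripper's body (76 mm by 85 mm) begins 54 mm behind the grasp point. The pads swing forward as they close: fully open they stand 13 mm farther back than shut.
Start: joints at [-1.011, 0.385, 0.008, 0, -1.194, -0.259], TCP at [0.185, -0.597, 0.196] pointing down, gripper open.
Joint ranges: [-3.14, 3.14], [-1.21, 2.06], [-1.07, 1.41], [-3.16, 2.05], [-2.99, -0.16], [-3.1, 3.1]. Speed limits (rad/s): [2.79, 2.79, 3.14, 3.14, 3.14, 3.14].

### API

Orientations are given as a unit quaternion [x, y, z, w].
In Python, from plant import monitor, imaging, manip gives the robot as it stands.
- The arm moves only by the tool step_arm, never from a script. Its argument "moves" is a list of rows, each a list of 6 numbers: the shift along the tool's x, y, z in fractions of the full range, 1 being 0.8 m, then the turn, a rotation vector about the tool's x, y, z in parts of the range, where 1.0 means 360 degrees. In form: [[tx, ty, tz, ax, ay, az], ...]. A call has 1 to 20 rows; each row is the pose to reach, as a shift and turn from the pose commanded when the call began, along the tool's axes at that moment; what a row does not reach only later rows make up. A row lasts 1/12 s, in which the tool goes at most 41.7 mm and 7.16 degrees, less where a joint would pass 70% of its speed; a pose out of reach is approached as far as the arm can. A call with a gripper value outside its range is refused whole. "claw" is the finger opening in m, from 0 to 0.0854, set as the call begins (left out, the last holds). The fingers move at their own pace and stop on an object; the grip force is fixed at half the most. Time passes only in rows, so rows that repeat a pose let the fingers close. It gives the time, the measured TCP pose, the force, the opening and the grip force at its end, in the units of the state.
- monitor.get_state(): the state, without advancing time (a new reading comes with each control period).
- imaging.camera(name): name is "scene" or "top"; returns a dict with "pixels" (420x560x3 uint8, red, green, blue), "range_z" (420x560 float32, m along the optical axis (not along the pixel's ray), 0 where there is no reading), "intrinsics" (3x3 intrinsics, pixels), "world_to_cam" (4x4, takes a point from world to camera coordinates). Camera axes: x right, y up, looking along -z (the intrinsics and any distortion apply to the point x, -y, -z); pixel columns grow to the right and rows downward; lengths in m; the calibration is good to about 2 mm. A picture is of the moment at which its call begins.
- manip.close_job(): hands the job in; it is judged then, once.
The state is a dict: "clock": time; "qpos": joint angles; "qd": joint speeds; "joint_efforts": joint torques, N m; "eef_pos": TCP position; "tool_rot": TCP orientation; "ft_force": force on the tool from outside, world axes, zero at the start; "moment": the same for the moment, N m; "opening": finger opening in m; "finger_force": force on a finger pad.
Only numpy, scipy, OpenCV 4.12 (cv2) and the standard library are available. Lean on these libraries where they do the work, as an engineer would, in place of code of your own. Each camera call takes 0.05 s, during which the arm holds its last target. There are 200 camera calls.

## Working session

There is one attempt and no reset: what is moved stays moved. The work goes in short steps, Python scripts to look and compute and a tool call to move; the robot and the scene stay as the last step left them, time stands still between calls to the robot, and variables do not carry over. Pictures are saved under pics/ and viewed, at most 10 in all, crops included, and the job is handed in when it is done.

Besides the shell and the picture viewer there is one more tool, called as name(argument=value, ...) on one line, values as JSON. step_arm: Moves the arm, as the interface text tells. Its arguments: {"type":"object","properties":{"moves":{"type":"array","items":{"type":"array","items":{"type":"number"}}},"claw":{"type":"number"}},"required":["moves"]}

```bash
mkdir -p pics; cat > h.py <<'E'
import numpy as np, cv2
from plant import monitor, imaging, manip
def pts(c):
    K=np.array(c["intrinsics"]);T=np.linalg.inv(np.array(c["world_to_cam"]));d=c["range_z"]
    v,u=np.mgrid[:d.shape[0],:d.shape[1]]
    x=(u-K[0,2])/K[0,0]*d;y=-(v-K[1,2])/K[1,1]*d
    P=np.stack([x,y,-d,np.ones_like(d)],-1)@T.T
    P=P[...,:3];P[d==0]=np.nan
    return P
E
python3 - <<'E'
from h import *
for n in("scene","top"):
    c=imaging.camera(n);cv2.imwrite(f"pics/{n}0.png",c["pixels"][...,::-1]);np.savez(f"{n}0.npz",**c)
    print(n,np.round(c["intrinsics"],1).tolist(),np.round(c["world_to_cam"],3).tolist())
print(monitor.get_state())
E
```

```text
scene [[486.6, 0.0, 279.0], [0.0, 486.6, 207.4], [0.0, 0.0, 1.0]] [[-0.618, 0.786, 0.002, 0.387], [-0.633, -0.5, 0.592, 0.248], [0.466, 0.364, 0.806, -1.243], [0.0, 0.0, 0.0, 1.0]]
top [[533.9, 0.0, 285.5], [0.0, 533.9, 205.6], [0.0, 0.0, 1.0]] [[0.005, -1.0, 0.022, -0.101], [0.997, 0.006, 0.08, -0.519], [-0.08, 0.022, 0.997, -1.406], [0.0, 0.0, 0.0, 1.0]]
{'clock': 0.1, 'qpos': array([-1.01135803e+00,  3.85495470e-01,  6.76365154e-03, -4.23994382e-04,
       -1.19402198e+00, -2.58591250e-01]), 'qd': array([ 1.48903077e-03, -1.20464342e-03,  5.23488293e-03,  1.94857224e-03,
       -2.04753000e-04,  1.07815501e-06]), 'joint_efforts': array([-8.52318681e-04, -3.93318093e+01,  1.88928956e+01,  4.19803038e+00,
       -2.59328182e-03,  4.95930763e-06]), 'eef_pos': array([ 0.18503245, -0.59635833,  0.1947236 ]), 'tool_rot': array([-1.49779504e-01,  9.88718920e-01,  9.76371830e-04, -2.08452642e-04]), 'ft_force': array([-0.44886404,  0.83468958,  0.32251416]), 'moment': array([ 0.02501239, -0.05172439, -0.05759973]), 'finger_force': 0.0, 'opening': 0.08530305357705617}
```

View pics/scene0.png

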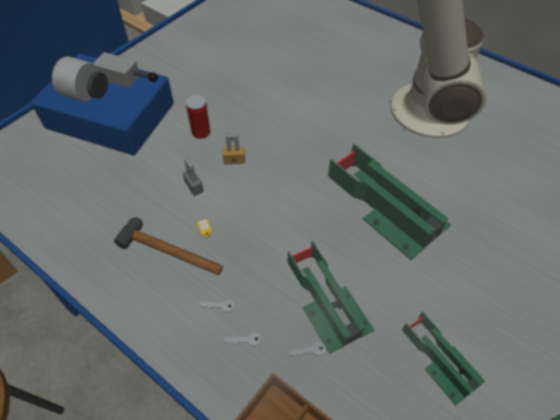

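View pics/top0.png

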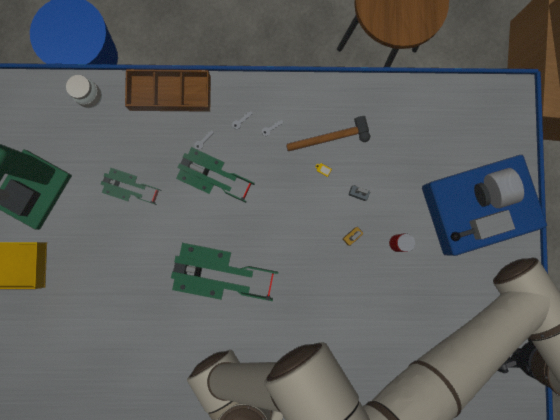

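The scene picture shows the brass lock at (233,153), the grey one at (193,180), and three green bays. In the top picture the brass lock is at (353,236), and the bays are at (130,186), (215,175) and (225,270). Next I'll measure the sizes.

```bash
python3 - <<'E'
from h import *
for n in("top","scene"):
    c=dict(np.load(n+"0.npz"));P=pts(c);hsv=cv2.cvtColor(c["pixels"],cv2.COLOR_RGB2HSV)
    H,S,V=[hsv[...,i].astype(int) for i in range(3)]
    print(n,"table z",np.nanmedian(P[...,2][200:300,280:330]))
    for col,m in dict(red=((H<6)|(H>174))&(S>140)&(V>60),green=(H>60)&(H<90)&(S>90),brass=(H>12)&(H<24)&(S>130)&(V>90)).items():
        k,L,st,ce=cv2.connectedComponentsWithStats(m.astype(np.uint8))
        for i in range(1,k):
            if st[i,4]<12: continue
            Q=P[L==i];Q=Q[np.isfinite(Q).all(1)]
            if len(Q)<8 or abs(np.median(Q[:,2])-.03)>.09: continue
            r=cv2.minAreaRect((Q[:,:2]*1000).astype(np.float32))
            print(col,st[i,4],np.round(ce[i]),"ctr",np.round(r[0]),"size",np.round(r[1]),"ang",round(r[2],1),"z pct",np.round(np.percentile(Q[:,2],[2,50,98])*1000))
E
```

```text
top table z 7.105168699172992e-05
red 21 [247. 189.] ctr [562.   6.] size [ 3. 38.] ang 65.9 z pct [21. 34. 40.]
red 85 [394. 242.] ctr [ 422. -382.] size [39. 12.] ang 2.3 z pct [18. 60. 91.]
red 32 [270. 285.] ctr [312. -58.] size [ 4. 55.] ang 79.1 z pct [44. 49. 57.]
green 2626 [ 33. 183.] ctr [559. 578.] size [142. 167.] ang 61.3 z pct [ 20.  34. 295.]
green 390 [212. 165.] ctr [628.  93.] size [137.  36.] ang 64.9 z pct [-2. 39. 51.]
green 502 [201. 181.] ctr [580. 122.] size [147.  37.] ang 67.0 z pct [-1.  7. 52.]
green 1102 [208. 259.] ctr [375.  85.] size [201.  52.] ang 78.9 z pct [-0.  9. 67.]
green 1024 [205. 286.] ctr [298.  77.] size [247.  51.] ang 79.1 z pct [ 1. 54. 66.]
brass 481 [141.  88.] ctr [828. 292.] size [94. 68.] ang 0.4 z pct [-2.  5. 46.]
brass 575 [169.  90.] ctr [829. 220.] size [94. 69.] ang 1.4 z pct [-1.  5. 49.]
brass 631 [196.  91.] ctr [829. 147.] size [94. 70.] ang 0.7 z pct [-1.  6. 53.]
brass 12 [126.  88.] ctr [830. 327.] size [30.  3.] ang 4.6 z pct [45. 49. 54.]
brass 366 [323. 138.] ctr [ 705. -196.] size [ 16. 195.] ang 13.7 z pct [17. 23
[... 1223 characters left out ...]
332.] size [96. 33.] ang 72.3 z pct [ 1.  8. 37.]
green 17 [557. 418.] ctr [552. 507.] size [ 4. 12.] ang 63.4 z pct [28. 31. 32.]
brass 192 [234. 154.] ctr [ 441. -277.] size [25. 44.] ang 40.6 z pct [13. 34. 40.]
brass 26 [202. 230.] ctr [ 631. -204.] size [43. 12.] ang 80.0 z pct [3. 5. 9.]
brass 13 [208. 229.] ctr [ 621. -195.] size [11. 17.] ang 43.0 z pct [5. 6. 8.]
brass 703 [177. 252.] ctr [ 705. -198.] size [ 18. 195.] ang 13.9 z pct [18. 23. 28.]
brass 51 [312. 407.] ctr [784. 189.] size [ 2. 64.] ang 0.2 z pct [48. 51. 52.]
brass 824 [278. 411.] ctr [813. 142.] size [41. 95.] ang 31.9 z pct [ 3.  6. 44.]
brass 60 [308. 417.] ctr [789. 190.] size [11. 21.] ang 38.0 z pct [3. 6. 8.]
```

```bash
python3 - <<'E'
from h import *
a=np.deg2rad(65.3);o=np.array([.561,.006])
for n in("top","scene"):
    c=dict(np.load(n+"0.npz"));P=pts(c);Z=P[...,2]
    hsv=cv2.cvtColor(c["pixels"],cv2.COLOR_RGB2HSV).astype(int);G=(hsv[...,0]>55)&(hsv[...,0]<95)&(hsv[...,1]>70)
    ex=np.array([np.cos(a),np.sin(a)]);ey=np.array([-ex[1],ex[0]])
    bx=(P[...,:2]-o)@ex;by=(P[...,:2]-o)@ey
    m=G&(abs(by)<.045)&(bx>-.03)&(bx<.22)&(Z>.038)&(Z<.056)
    print(n,"bay top pts",m.sum(),"x range",np.percentile(bx[m]*1000,[1,99]).round())
    for x in range(-20,210,15):
        k=m&(bx>=x/1e3)&(bx<(x+15)/1e3)
        if k.sum()>2:
            y=by[k]*1000;p,q=y[y>0],y[y<0]
            print(x+7,"y+",np.round([p.min(),np.median(p),p.max()],1) if len(p) else "", "y-",np.round([q.min(),np.median(q),q.max()],1) if len(q) else "",len(p),len(q))
    # locks
    for nm,l in (("brass",[.4405,-.277]),("all",None)):
        if l is None: break
        d=np.hypot(P[...,0]-l[0],P[...,1]-l[1])
        for lo,hi in((.03,.041),(.06,.1)):
            k=(d<.045)&(Z>lo)&(Z<hi);r=cv2.minAreaRect((P[k][:,:2]*1000).astype(np.float32))
            print(nm,lo,k.sum(),np.round(r[0],1),np.round(r[1],1),round(r[2],1),"zmax",np.percentile(Z[k],95).round(3),"mean",(P[k].mean(0)*1000).round(1))
    g=(Z>.06)&(Z<.1)&(P[...,0]>.35)&(P[...,0]<.7)&(P[...,1]>-.45)&(P[...,1]<-.05)
    k,L,st,ce=cv2.connectedComponentsWithStats(g.astype(np.uint8))
    for i in range(1,k): 
        if st[i,4]>4: print("tall",st[i,4],ce[i].round(),(P[L==i].mean(0)*1000).round())
E
```

```text
top bay top pts 548 x range [  7. 186.]
2 y+ [29.5 29.6 29.6] y- [-23.7 -22.6 -22.4] 2 5
17 y+ [29.3 30.  30.6] y- [-24.2 -23.  -22.5] 4 4
32 y+ [29.1 29.9 30.1] y- [-23.6 -22.5  -7.7] 4 7
47 y+ [13.  19.1 29.7] y- [-23.7 -14.9  -8. ] 27 29
62 y+ [12.4 19.  24.9] y- [-22.  -13.5  -7.5] 27 28
77 y+ [13.5 18.6 24.5] y- [-18.1 -12.4  -6.7] 25 23
92 y+ [13.2 18.9 24.8] y- [-18.8 -12.8  -6.6] 25 28
107 y+ [12.7 18.9 24.6] y- [-18.7 -11.9  -6.4] 27 27
122 y+ [12.8 18.7 24.3] y- [-19.  -12.6  -6.2] 28 29
137 y+ [13.2 19.3 25. ] y- [-18.9 -12.6  -7. ] 26 25
152 y+ [14.2 19.9 24.8] y- [-18.2 -12.7  -7. ] 27 26
167 y+ [12.3 18.6 24.8] y- [-18.5 -12.6  -6.5] 27 26
182 y+ [13.3 19.3 25.2] y- [-18.8 -12.2  -6.9] 20 21
brass 0.03 114 [ 440.1 -276.9] [25.7 50.2] 41.2 zmax 0.04 mean [ 440.  -274.6   35.6]
brass 0.06 54 [ 440.1 -276.6] [ 9.8 28.7] 41.3 zmax 0.09 mean [ 440.1 -275.8   82.1]
tall 59 [362. 191.] [ 555. -293.   80.]
tall 54 [356. 235.] [ 440. -276.   82.]
tall 186 [403. 242.] [ 422. -395.   91.]
scene bay top pts 997 x range [ 10. 186.]
2 y+ [26.3 26.5 27.9] y- [-27.1 -26.6 -25.8] 5 6
17
[... 222 characters left out ...]
2.7] y- [-20.8 -15.1  -8.7] 38 50
92 y+ [11.4 16.7 22.8] y- [-20.1 -14.8  -9. ] 40 43
107 y+ [12.3 17.6 23.9] y- [-18.5 -13.7 -10. ] 40 36
122 y+ [12.7 17.6 22.8] y- [-17.4 -13.2  -8.9] 44 29
137 y+ [11.  17.7 23.9] y- [-17.3 -13.2  -9.3] 51 34
152 y+ [10.4 17.5 23.5] y- [-19.2 -13.6  -8.8] 58 45
167 y+ [10.1 17.  23.9] y- [-19.4 -14.   -4.5] 60 55
182 y+ [10.6 18.  23.9] y- [-20.9 -14.3  -4.1] 50 55
brass 0.03 177 [ 441.  -280.2] [28.2 48.3] 41.4 zmax 0.039 mean [ 443.3 -277.1   36. ]
brass 0.06 131 [ 440.5 -280.6] [14.9 27.5] 42.9 zmax 0.088 mean [ 442.2 -278.5   77.9]
tall 305 [197. 112.] [ 432. -393.   82.]
tall 131 [231. 138.] [ 442. -278.   78.]
tall 104 [189. 166.] [ 559. -294.   79.]
```

Units first: shifts go in shares of 0.8 m and turns go in shares of 360 degrees. So -0.338 m is -0.4225, 0.045 m is 0.0563, -1.99 rad is -0.3167.

step_arm(moves=[[-0.1063, 0.0713, 0, 0, 0, -0.0796], [-0.1063, 0.0713, 0, 0, 0, -0.0796], [-0.1063, 0.0713, 0, 0, 0, -0.0796], [-0.1063, 0.0713, 0, 0, 0, -0.0796], [-0.2125, 0.1425, 0, 0, 0, -0.1592], [-0.2125, 0.1425, 0, 0, 0, -0.1592], [-0.2125, 0.1425, 0, 0, 0, -0.1592], [-0.2125, 0.1425, 0, 0, 0, -0.1592], [-0.3175, 0.2138, 0.025, 0, 0, -0.2387], [-0.3175, 0.2138, 0.025, 0, 0, -0.2387], [-0.3175, 0.2138, 0.025, 0, 0, -0.2387], [-0.3175, 0.2138, 0.025, 0, 0, -0.2387], [-0.4225, 0.285, 0.0563, 0, 0, -0.3167], [-0.4225, 0.285, 0.0563, 0, 0, -0.3167], [-0.4225, 0.285, 0.0563, 0, 0, -0.3167], [-0.4225, 0.285, 0.0563, 0, 0, -0.3167], [-0.4225, 0.285, 0.0563, 0, 0, -0.3167], [-0.4225, 0.285, 0.0563, 0, 0, -0.3167], [-0.4225, 0.285, 0.0563, 0, 0, -0.3167]], claw=0.045)

```text
clock: 1.68
eef_pos: [0.4402, -0.2793, 0.1507]
tool_rot: [0.91, -0.414, -0.0, -0.0]
ft_force: [0.5, -0.1, -0.3]
opening: 0.045
finger_force: 0.0
```

```bash
cat >> h.py <<'E'
from scipy.spatial.transform import Rotation as R
def tool(target=None,yawy=None):
    s=monitor.get_state();r=R.from_quat(s["tool_rot"]).as_matrix()
    print("t",round(s["clock"],2),"pos",(s["eef_pos"]*1000).round(1),"ydir",np.degrees(np.arctan2(r[1,1],r[0,1])).round(2),"z",r[:,2].round(3),"F",s["ft_force"].round(2),"open",round(s["opening"],4),"q",np.round(s["qpos"],2))
    if target is not None: print("shift",(r.T@(np.array(target)-s["eef_pos"])*1000).round(1))
    return s,r
E
python3 -c "
from h import *
tool([.4404,-.2783,.15])"
```

```text
t 1.68 pos [ 440.2 -279.3  150.7] ydir -138.93 z [-0.  0. -1.] F [ 0.46 -0.06 -0.33] open 0.045 q [-0.25  0.25 -0.31 -0.   -1.01  0.97]
shift [-0.6 -0.8  0.7]
```

To row units: 0.092 m is 0.115, 0.06 m is 0.075.

step_arm(moves=[[0, -0.0013, 0.025, 0, 0, 0], [0, -0.0013, 0.05, 0, 0, 0], [0, -0.0013, 0.075, 0, 0, 0], [0, -0.0013, 0.0938, 0, 0, 0], [0, -0.0013, 0.1063, 0, 0, 0], [0, -0.0013, 0.115, 0, 0, 0], [0, -0.0013, 0.115, 0, 0, 0], [0, -0.0013, 0.115, 0, 0, 0]])

```text
clock: 2.35
eef_pos: [0.4414, -0.2788, 0.0591]
tool_rot: [0.911, -0.413, 0.0, 0.0]
ft_force: [-0.1, 0.3, 0.1]
opening: 0.045
finger_force: 0.0
```

step_arm(moves=[[0, 0, 0, 0, 0, 0], [0, 0, 0, 0, 0, 0], [0, 0, 0, 0, 0, 0], [0, 0, 0, 0, 0, 0], [0, 0, 0, 0, 0, 0], [0, 0, 0, 0, 0, 0], [0, 0, 0, 0, 0, 0], [0, 0, 0, 0, 0, 0], [0, 0, 0, 0, 0, 0], [0, 0, 0, 0, 0, 0]], claw=0.0)

```text
clock: 3.18
eef_pos: [0.4412, -0.2783, 0.0587]
tool_rot: [0.911, -0.413, -0.0, 0.0]
ft_force: [-0.5, -0.1, 0.5]
opening: 0.0
finger_force: 0.0
```

```bash
python3 -c "
from h import *
tool()"
```

```text
t 3.18 pos [ 441.2 -278.3   58.7] ydir -138.75 z [-0.  0. -1.] F [-0.54 -0.1   0.48] open 0.0 q [-0.25  0.36 -0.43  0.   -0.79  0.97]
```

The fingers shut on nothing, so I'll take another look.

```bash
python3 - <<'E'
from h import *
a=[]
for n,(u,v) in (("scene",(233,140)),("top",(353,236))):
    c=imaging.camera(n);np.savez(f"{n}1.npz",**c)
    a.append(cv2.resize(c["pixels"][v-50:v+50,u-50:u+50,::-1],(400,400),interpolation=cv2.INTER_CUBIC))
cv2.imwrite("pics/c1.png",np.hstack(a))
E
```

```text
(no output)
```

View pics/c1.png

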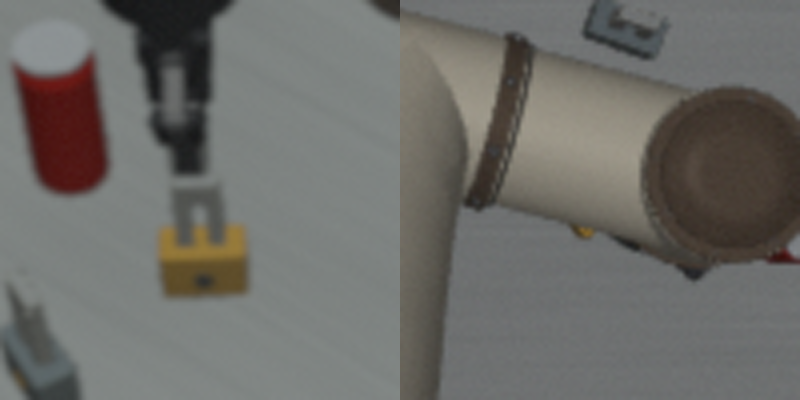

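The fingertips show at about scene pixel (229,133). They are just behind or above the crown at (232,136), and the lock hasn't moved. I'll measure the offset from depth.

```bash
python3 - <<'E'
from h import *
c=dict(np.load("scene1.npz"));P=pts(c)*1000
g=cv2.cvtColor(c["pixels"],cv2.COLOR_RGB2GRAY)
for u in (226,229,232,235):
    for v in range(116,152,3): print(u,v,g[v,u],P[v,u].round(0))
K=c["intrinsics"]
for p in ([.4412,-.2783,.0587],[.4412,-.2783,.086],[.4404,-.2783,.0]):
    q=c["world_to_cam"]@np.r_[p,1];print("proj",p,K[0,0]*q[0]/-q[2]+K[0,2],K[1,1]*-q[1]/-q[2]+K[1,2])
E
```

```text
226 116 106 [ 481. -246.  191.]
226 119 95 [ 486. -242.  189.]
226 122 51 [ 486. -242.  181.]
226 125 34 [ 468. -263.  147.]
226 128 61 [ 456. -277.  120.]
226 131 71 [ 456. -278.  112.]
226 134 110 [ 451. -284.   95.]
226 137 101 [ 451. -285.   85.]
226 140 97 [ 450. -287.   73.]
226 143 101 [ 451. -288.   64.]
226 146 107 [ 452. -288.   54.]
226 149 108 [ 451. -290.   43.]
229 116 78 [ 471. -249.  182.]
229 119 71 [ 481. -239.  187.]
229 122 39 [ 484. -236.  184.]
229 125 31 [ 463. -259.  145.]
229 128 31 [ 449. -274.  117.]
229 131 33 [ 450. -275.  109.]
229 134 105 [ 442. -284.   87.]
229 137 95 [ 448. -279.   86.]
229 140 82 [ 447. -281.   74.]
229 143 86 [ 448. -281.   66.]
229 146 82 [ 447. -283.   54.]
229 149 83 [ 448. -284.   44.]
232 116 65 [ 466. -244.  181.]
232 119 44 [ 476. -235.  186.]
232 122 31 [ 481. -231.  184.]
232 125 33 [ 466. -248.  155.]
232 128 51 [ 446. -268.  118.]
232 131 46 [ 448. -268.  111.]
232 134 106 [ 438. -279.   88.]
232 137 95 [ 442. -276.   83.]
232 140 87 [ 443. -276.   74.]
232 143 122 [ 400. -321.    1.]
232 146 115 [ 409. -313.    2.]
232 149 114 [ 438. -284.   37.]
235 116 109 [ 326. -377.    2.]
235 119 105 [ 335. -368.    4.]
235 122 108 [ 341. -363.    1.]
235 125 109 [ 352. -354.    4.]
235 128 109 [ 357. -349.    0.]
235 131 108 [ 364. -343.   -1.]
235 134 124 [ 436. -272.   90.]
235 137 94 [ 438. -270.   83.]
235 140 81 [ 438. -272.   73.]
235 143 91 [ 438. -273.   63.]
235 146 91 [ 438. -273.   53.]
235 149 94 [ 438. -274.   42.]
proj [0.4412, -0.2783, 0.0587] 232.2395147882654 144.02768287460003
proj [0.4412, -0.2783, 0.086] 231.30441819212092 135.37160325161346
proj [0.4404, -0.2783, 0.0] 234.35375607436885 161.30503389522042
```

The depth readings put the shut fingertips directly above the crown at z≈93 mm, although the reported TCP is 59 mm. The real fingertips are therefore about 35 mm higher than reported. I'll open, go down with the fingers straddling the crown, and check again.

step_arm(moves=[[0, 0, 0, 0, 0, 0], [0, 0, 0, 0, 0, 0], [0, 0, 0, 0, 0, 0], [0, 0, 0, 0, 0, 0], [0, 0, 0, 0, 0, 0], [0, 0, 0, 0, 0, 0], [0, 0, 0.005, 0, 0, 0], [0, 0, 0.01, 0, 0, 0], [0, 0, 0.015, 0, 0, 0], [0, 0, 0.02, 0, 0, 0], [0, 0, 0.025, 0, 0, 0], [0, 0, 0.025, 0, 0, 0], [0, 0, 0.025, 0, 0, 0]], claw=0.045)

```text
clock: 4.37
eef_pos: [0.441, -0.2783, 0.0383]
tool_rot: [0.911, -0.413, -0.0, 0.0]
ft_force: [0.4, 0.1, -0.8]
opening: 0.0447
finger_force: 0.0
```

```bash
python3 - <<'E'
from h import *
tool()
a=[]
c=imaging.camera("scene");np.savez("scene2.npz",**c);u,v=233,120
cv2.imwrite("pics/c2.png",cv2.resize(c["pixels"][v-60:v+60,u-60:u+60,::-1],(600,600),interpolation=cv2.INTER_CUBIC))
P=pts(c)*1000;g=cv2.cvtColor(c["pixels"],cv2.COLOR_RGB2GRAY)
m=(g<75)&(abs(P[...,0]-441)<60)&(abs(P[...,1]+278)<60)&(P[...,2]>50)
v,u=np.nonzero(m)
for x in range(215,255,2):
    k=(u==x)
    if k.any(): i=v[k].max();print(x,i,P[i,x].round(),P[i-2,x].round())
E
```

```text
t 4.37 pos [ 441.  -278.3   38.3] ydir -138.74 z [-0.001  0.    -1.   ] F [ 0.37  0.06 -0.83] open 0.0447 q [-0.25  0.39 -0.45  0.   -0.74  0.97]
215 102 [ 479. -275.  210.] [ 479. -274.  215.]
217 104 [ 476. -272.  204.] [ 477. -271.  210.]
219 114 [ 471. -277.  171.] [ 468. -279.  174.]
221 127 [ 498. -246.  174.] [ 497. -247.  178.]
223 138 [ 492. -251.  136.] [ 492. -250.  142.]
225 140 [ 486. -252.  125.] [ 488. -249.  134.]
227 146 [ 473. -262.   89.] [ 473. -262.   96.]
229 147 [ 466. -264.   79.] [ 468. -260.   90.]
231 146 [ 468. -255.   90.] [ 467. -255.   95.]
233 146 [ 464. -253.   88.] [ 461. -255.   91.]
235 140 [ 439. -271.   74.] [ 437. -272.   78.]
237 101 [ 448. -245.  207.] [ 448. -245.  213.]
239 100 [ 442. -245.  206.] [ 443. -244.  212.]
241 98 [ 437. -244.  208.] [ 437. -244.  213.]
243 95 [ 426. -248.  206.] [ 425. -249.  210.]
```

View pics/c2.png

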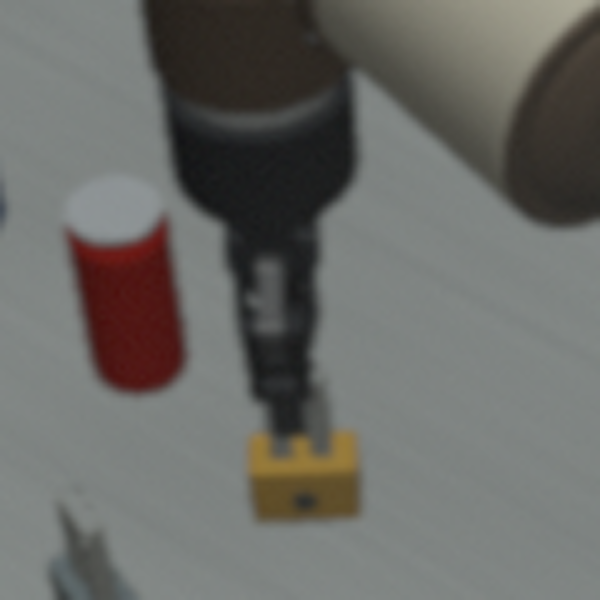

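The front finger is in front of the crown, with its tip at about pixel (230,147) at z≈82. It sits a little left of the crown centre at (233,140). I'll fit the gripper's round flange in depth to find the true tool axis and any tilt.

```bash
python3 - <<'E'
from h import *
from scipy.optimize import least_squares
c=dict(np.load("scene2.npz"));P=pts(c)*1000;g=cv2.cvtColor(c["pixels"],cv2.COLOR_RGB2GRAY)
v,u=np.mgrid[:420,:560]
m=(u>208)&(u<246)&(v<125)&(v>55)&(g<90)&(np.hypot(P[...,0]-441,P[...,1]+278)<80)
Q=P[m]
for lo in range(150,290,10):
    q=Q[(Q[:,2]>=lo)&(Q[:,2]<lo+10)]
    if len(q)<20: continue
    r=least_squares(lambda p:np.hypot(q[:,0]-p[0],q[:,1]-p[1])-p[2],[441,-278,40],loss="soft_l1")
    print(lo,len(q),r.x.round(1),"rms",np.sqrt(np.mean(r.fun**2)).round(1),q[:,:2].mean(0).round())
# lateral extent of the gripper in direction 131deg and 41deg per height
e=np.array([-.656,.755]);f=np.array([.755,.656])
m=(u>205)&(u<250)&(v<150)&(v>55)&(g<90)&(np.hypot(P[...,0]-441,P[...,1]+278)<80);Q=P[m]
for lo in range(60,250,10):
    q=Q[(Q[:,2]>=lo)&(Q[:,2]<lo+10)][:,:2]-[441,-278]
    if len(q)>3: print(lo,len(q),"lat",np.percentile(q@e,[3,50,97]).round(),"y",np.percentile(q@f,[3,50,97]).round())
E
```

```text
150 28 [-107004.3  -95256.7  143430.8] rms 2.3 [ 459. -262.]
160 29 [ 446.1 -276.9   22.7] rms 2.4 [ 455. -264.]
170 74 [ 469.9 -256.7   22.6] rms 6.2 [ 465. -257.]
180 106 [ 461.9 -264.8   17.6] rms 7.3 [ 470. -254.]
190 46 [ 460.7 -265.5   13.7] rms 1.6 [ 469. -257.]
200 81 [ 442.8 -280.4   36.2] rms 1.3 [ 464. -257.]
210 142 [ 442.2 -281.3   37.3] rms 1.0 [ 463. -258.]
220 139 [ 442.3 -281.3   37.2] rms 1.1 [ 463. -258.]
230 148 [ 442.4 -281.1   37. ] rms 1.1 [ 460. -256.]
240 229 [ 444.1 -278.7   33.6] rms 2.7 [ 460. -259.]
250 67 [ 440.7 -282.4   33.2] rms 2.1 [ 460. -260.]
260 100 [ 442.8 -280.    38.4] rms 1.1 [ 465. -254.]
270 130 [ 442.4 -281.7   40. ] rms 1.2 [ 466. -254.]
280 124 [ 443.3 -280.    38.5] rms 1.2 [ 469. -256.]
60 9 lat [ 6.  9. 11.] y [0. 1. 4.]
70 12 lat [-7.  7. 11.] y [ 0.  4. 28.]
80 31 lat [-11.   5.   8.] y [-25.  27.  35.]
90 26 lat [-9.  0.  6.] y [26. 33. 35.]
100 21 lat [-10.  -2.   3.] y [-24.  34.  37.]
110 4 lat [-4.  1.  3.] y [-24. -22.  32.]
120 22 lat [-12.   3.   9.] y [24. 51. 53.]
130 34 lat [-13.  -2.   9.] y [46. 52. 56.]
140 44 lat [-14.   2.  12.] y [16. 29. 59.]
150 64 lat [-18.   1.  13.] y [21. 56. 63.]
160 57 lat [-18.   2.  14.] y [-12.  33.  65.]
170 120 lat [-19.   1.  16.] y [13. 58. 67.]
180 109 lat [-18.  -3.  14.] y [13. 39. 63.]
190 46 lat [-13.  -2.   8.] y [30. 35. 38.]
200 81 lat [-28.  -1.  31.] y [12. 34. 38.]
210 146 lat [-34.  -0.  31.] y [13. 31. 37.]
220 146 lat [-34.   0.  32.] y [ 9. 32. 37.]
230 158 lat [-35.   3.  34.] y [ 6. 31. 37.]
240 248 lat [-34.  -1.  31.] y [ 6. 29. 37.]
```

The tool is vertical and within about 1.5 mm of the lock in plan, so only the height disagrees. I'll go down 15 mm more and grip.

To row units: 0.015 m is 0.0188, -0.0015 m is -0.0019.

step_arm(moves=[[-0.0019, 0, 0.005, 0, 0, 0], [-0.0019, 0, 0.01, 0, 0, 0], [-0.0019, 0, 0.015, 0, 0, 0], [-0.0019, 0, 0.0188, 0, 0, 0], [-0.0019, 0, 0.0188, 0, 0, 0], [-0.0019, 0, 0.0188, 0, 0, 0]])

```text
clock: 4.92
eef_pos: [0.4401, -0.2772, 0.0234]
tool_rot: [0.911, -0.413, -0.0, 0.0]
ft_force: [-0.6, 0.4, -0.2]
opening: 0.045
finger_force: 0.0
```

step_arm(moves=[[0, 0, 0, 0, 0, 0], [0, 0, 0, 0, 0, 0], [0, 0, 0, 0, 0, 0], [0, 0, 0, 0, 0, 0], [0, 0, 0, 0, 0, 0], [0, 0, 0, 0, 0, 0], [0, 0, 0, 0, 0, 0], [0, 0, 0, 0, 0, 0], [0, 0, 0, 0, 0, 0], [0, 0, 0, 0, 0, 0]], claw=0.0)

```text
clock: 5.75
eef_pos: [0.4404, -0.2772, 0.0239]
tool_rot: [0.911, -0.413, 0.0, 0.0]
ft_force: [0.2, 0.0, 2.0]
opening: 0.0089
finger_force: 61.3
```

```bash
python3 - <<'E'
from h import *
tool()
c=imaging.camera("scene");np.savez("scene3.npz",**c)
P=pts(c)*1000;g=cv2.cvtColor(c["pixels"],cv2.COLOR_RGB2GRAY)
for u in (227,229,231,233):
    print(u,[(v,int(g[v,u]),int(P[v,u,2])) for v in range(128,152,2)])
E
```

```text
t 5.75 pos [ 440.4 -277.2   23.9] ydir -138.74 z [ 0. -0. -1.] F [0.17 0.03 2.02] open 0.0089 q [-0.25  0.41 -0.46  0.   -0.7   0.97]
227 [(128, 106, 158), (130, 91, 157), (132, 91, 154), (134, 53, 151), (136, 35, 141), (138, 33, 115), (140, 64, 80), (142, 80, 73), (144, 85, 68), (146, 91, 61), (148, 96, 50), (150, 97, 42)]
229 [(128, 107, 159), (130, 93, 156), (132, 90, 156), (134, 56, 151), (136, 38, 139), (138, 32, 113), (140, 38, 89), (142, 45, 85), (144, 46, 74), (146, 63, 69), (148, 84, 49), (150, 85, 43)]
231 [(128, 73, 127), (130, 73, 156), (132, 70, 152), (134, 45, 153), (136, 32, 139), (138, 32, 112), (140, 36, 86), (142, 36, 81), (144, 36, 73), (146, 72, 69), (148, 106, 34), (150, 103, 38)]
233 [(128, 58, 148), (130, 58, 156), (132, 47, 157), (134, 34, 150), (136, 28, 139), (138, 30, 120), (140, 39, 89), (142, 38, 81), (144, 39, 76), (146, 81, 67), (148, 120, 38), (150, 118, 34)]
```

Gripped at 61 N. Now I'll lift it 5 mm and carry it to just outside the mouth, turning it 66° on the way.

To row units: -0.222 m is -0.2775, -0.22 m is -0.275, 1.152 rad is 0.1833.

step_arm(moves=[[0, 0, -0.0025, 0, 0, 0], [0, 0, -0.005, 0, 0, 0], [0, 0, -0.0063, 0, 0, 0], [-0.005, -0.01, -0.0063, 0, 0, 0.0064], [-0.0138, -0.0275, -0.0063, 0, 0, 0.0183], [-0.0238, -0.0475, -0.0063, 0, 0, 0.0318], [-0.035, -0.07, -0.0063, 0, 0, 0.0462], [-0.0463, -0.0925, -0.0063, 0, 0, 0.0613], [-0.0575, -0.115, -0.0063, 0, 0, 0.0764], [-0.0688, -0.1375, -0.0063, 0, 0, 0.0915], [-0.08, -0.16, -0.0063, 0, 0, 0.1066], [-0.0913, -0.1825, -0.0063, 0, 0, 0.1218], [-0.1025, -0.205, -0.0063, 0, 0, 0.1369], [-0.1138, -0.2275, -0.0063, 0, 0, 0.1512], [-0.1238, -0.2475, -0.0063, 0, 0, 0.1639], [-0.1325, -0.265, -0.0063, 0, 0, 0.1751], [-0.1375, -0.275, -0.0063, 0, 0, 0.1814], [-0.1388, -0.2775, -0.0063, 0, 0, 0.1833], [-0.1388, -0.2775, -0.0063, 0, 0, 0.1833], [-0.1388, -0.2775, -0.0063, 0, 0, 0.1833]])

```text
clock: 7.47
eef_pos: [0.5332, -0.0477, 0.0283]
tool_rot: [-0.539, 0.842, 0.0, -0.001]
ft_force: [-0.2, 0.1, -3.9]
opening: 0.0084
finger_force: 60.8
```

```bash
cat > look.py <<'E'
from h import *
import sys
tag=sys.argv[1]; s,r=tool()
a=np.deg2rad(65.3);o=np.array([.559,.0069]);ex=np.array([np.cos(a),np.sin(a)]);ey=np.array([-ex[1],ex[0]])
print("tcp in bay",((s["eef_pos"][:2]-o)@np.c_[ex,ey]*1000).round(1),"F bay",(s["ft_force"][:2]@np.c_[ex,ey]).round(2))
for n in("top","scene"):
    c=imaging.camera(n);np.savez(n+tag+".npz",**c);P=pts(c);hsv=cv2.cvtColor(c["pixels"],cv2.COLOR_RGB2HSV).astype(int)
    cv2.imwrite(f"pics/{n}{tag}.png",c["pixels"][...,::-1])
    H,S,V=[hsv[...,i] for i in range(3)]
    bx=(P[...,:2]-o)@ex*1000;by=(P[...,:2]-o)@ey*1000;Z=P[...,2]*1000
    b=(H>12)&(H<26)&(S>110)&(V>70)&(abs(by)<50)&(bx>-150)&(bx<190)
    if b.sum()>10:
        k=b&(Z>25)
        print(n,"brass",b.sum(),"z",np.percentile(Z[b],[2,98]).round(1),"bx",np.percentile(bx[k],[2,98]).round(1),"by",np.percentile(by[k],[2,98]).round(1))
        rr=cv2.minAreaRect(np.c_[bx[k],by[k]].astype(np.float32));print(np.round(rr[0],1),np.round(rr[1],1),round(rr[2],1))
    G=(H>55)&(H<95)&(S>70)&(Z>40)&(Z<52)&(abs(by)<40)&(bx>70)&(bx<190)
    y=by[G]
    if len(y)>20: print(n,"bay lips",len(y),"lo",np.percentile(y[y<0],[4,96]).round(1),"hi",np.percentile(y[y>0],[4,96]).round(1))
    f=((H<8)|(H>172))&(S>120)&(abs(by)<40)&(bx>-30)&(bx<60)&(Z>10)
    if f.sum()>5: print(n,"flap",f.sum(),"bx",np.percentile(bx[f],[5,95]).round(1),"by",np.percentile(by[f],[5,95]).round(1))
E
python3 look.py 4
```

```text
t 7.47 pos [533.2 -47.7  28.3] ydir 155.28 z [-0.001 -0.    -1.   ] F [-0.24  0.1  -3.91] open 0.0084 q [ 0.21  0.42 -0.42 -0.   -0.73 -0.65]
tcp in bay [-60.4   0.6] F bay [-0.01  0.26]
top bay lips 298 lo [-20.7  -9.4] hi [11.  22.4]
scene brass 219 z [15.9 47.3] bx [-77.6 -36.8] by [-15.1   9.4]
[-56.1  -8.5] [48.6 27.6] 30.9
scene bay lips 723 lo [-22.  -11.2] hi [ 9.3 20.8]
scene flap 132 bx [-3.  -0.3] by [-16.4  18.4]
```

```bash
python3 -c "
import cv2
i=cv2.imread('pics/scene4.png');j=cv2.imread('pics/top4.png')
import numpy as np
cv2.imwrite('pics/c4.png',np.hstack([cv2.resize(i[150:350,220:420],(400,400)),cv2.resize(j[120:270,150:300],(400,400))]))"
```

```text
(no output)
```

View pics/c4.png

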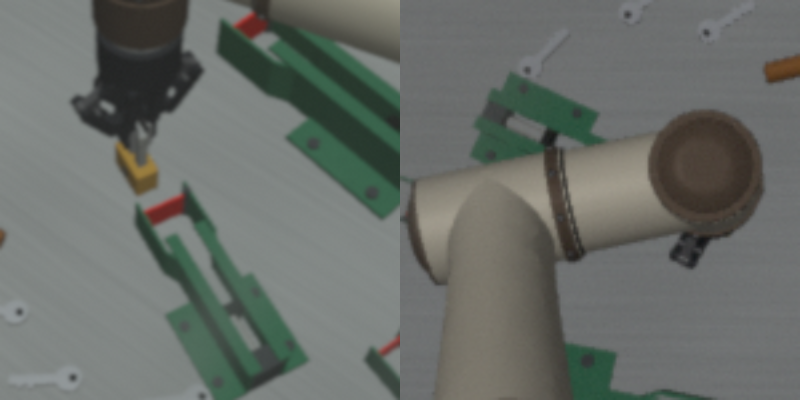

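The lock hangs upright in front of the mouth, lined up with the bay (crop: lock (137,165), red flap (165,210)). I'll check its exact lateral position, yaw and clearance.

```bash
python3 - <<'E'
from h import *
c=dict(np.load("scene4.npz"));P=pts(c)
a=np.deg2rad(65.3);o=np.array([.559,.0069]);ex=np.array([np.cos(a),np.sin(a)]);ey=np.array([-ex[1],ex[0]])
hsv=cv2.cvtColor(c["pixels"],cv2.COLOR_RGB2HSV).astype(int);H,S,V=[hsv[...,i] for i in range(3)]
bx=(P[...,:2]-o)@ex*1000;by=(P[...,:2]-o)@ey*1000;Z=P[...,2]*1000
b=(H>12)&(H<26)&(S>110)&(V>70)&(abs(by)<40)&(bx>-120)&(bx<0)
print("V hist",np.percentile(V[b],[5,25,50,75,95]),"Z",np.percentile(Z[b],[1,50,90,99]).round(1))
zt=np.percentile(Z[b],90)
for lo,hi in((36,46),(10,34)):
    k=b&(Z>lo)&(Z<hi);q=np.c_[bx[k],by[k],Z[k]]
    print(lo,k.sum(),np.percentile(q,[3,50,97],axis=0).round(1).tolist())
    for x in range(-95,-25,10):
        t=q[(q[:,0]>=x)&(q[:,0]<x+10)]
        if len(t)>2: print("  ",x+5,len(t),"y",t[:,1].min().round(1),np.median(t[:,1]).round(1),t[:,1].max().round(1),"z",np.median(t[:,2]).round(1),t[:,2].min().round(1))
# shackle / finger above
k=(Z>52)&(Z<80)&(abs(by)<30)&(bx>-100)&(bx<-20)&(S<60)&(V>60)
print("shackle",k.sum(),np.percentile(bx[k],[3,50,97]).round(1),np.percentile(by[k],[3,50,97]).round(1))
E
```

```text
V hist [ 85.9  98.  125.  145.5 153. ] Z [15.  40.  43.1 74.8]
36 146 [[-77.1, -14.3, 37.3], [-48.5, -8.0, 41.2], [-37.3, 9.3, 44.5]]
   -80 9 y -13.6 -11.0 -8.7 z 40.4 37.8
   -70 23 y -14.3 -10.1 -2.8 z 40.9 37.3
   -60 22 y -14.7 -10.0 -4.0 z 41.5 39.1
   -50 39 y -14.5 -6.4 10.4 z 41.4 36.8
   -40 53 y -14.3 -4.9 10.8 z 40.9 36.6
10 60 [[-52.0, -14.1, 14.6], [-38.0, -4.4, 26.8], [-36.8, 7.6, 33.6]]
   -40 56 y -14.2 -3.5 8.6 z 25.4 14.0
shackle 66 [-66.3 -50.4 -46.9] [-18.9  -4.1  13.9]
```

Relative to the bay, the lock is about 1 mm to −y, its yaw is good, and it is about 5 mm clear of the top. I'll correct by +1.5 mm in y and 2 mm down, then push in.

To row units: -0.085 m is -0.1063, -0.082 m is -0.1025.

step_arm(moves=[[0, 0.0019, 0.0013, 0, 0, 0], [-0.0038, 0.0019, 0.0025, 0, 0, 0], [-0.01, 0.0019, 0.0025, 0, 0, 0], [-0.0163, 0.0019, 0.0025, 0, 0, 0], [-0.0225, 0.0019, 0.0025, 0, 0, 0], [-0.0288, 0.0019, 0.0025, 0, 0, 0], [-0.035, 0.0019, 0.0025, 0, 0, 0], [-0.0413, 0.0019, 0.0025, 0, 0, 0], [-0.0475, 0.0019, 0.0025, 0, 0, 0], [-0.0538, 0.0019, 0.0025, 0, 0, 0], [-0.06, 0.0019, 0.0025, 0, 0, 0], [-0.0663, 0.0019, 0.0025, 0, 0, 0], [-0.0725, 0.0019, 0.0025, 0, 0, 0], [-0.0788, 0.0019, 0.0025, 0, 0, 0], [-0.085, 0.0019, 0.0025, 0, 0, 0], [-0.0913, 0.0019, 0.0025, 0, 0, 0], [-0.0975, 0.0019, 0.0025, 0, 0, 0], [-0.1025, 0.0019, 0.0025, 0, 0, 0], [-0.1063, 0.0019, 0.0025, 0, 0, 0], [-0.1063, 0.0019, 0.0025, 0, 0, 0]])

```text
clock: 9.23
eef_pos: [0.5688, 0.0312, 0.0268]
tool_rot: [-0.539, 0.842, -0.0, 0.001]
ft_force: [1.7, 0.2, -3.4]
opening: 0.0089
finger_force: 60.7
```

```bash
python3 look.py 5; python3 -c "
import cv2
i=cv2.imread('pics/scene5.png')
cv2.imwrite('pics/c5.png',cv2.resize(i[190:340,250:400],(600,600)))"
```

```text
t 9.23 pos [568.8  31.2  26.8] ydir 155.29 z [ 0.001  0.    -1.   ] F [ 1.68  0.25 -3.45] open 0.0089 q [ 0.34  0.47 -0.34 -0.   -0.76 -0.77]
tcp in bay [26.2  1.3] F bay [ 0.93 -1.42]
top brass 23 z [ 32.9 129.5] bx [-0.8 11. ] by [-6.3 18.7]
[6.3 9.2] [12.7 30.6] 13.9Traceback (most recent call last):
  File "look.py", line 18, in <module>
    if len(y)>20: print(n,"bay lips",len(y),"lo",np.percentile(y[y<0],[4,96]).round(1),"hi",np.percentile(y[y>0],[4,96]).round(1))
                                                                                            ~~~~~~~~~~~~~^^^^^^^^^^^^^^^
    return _quantile_unchecked(
        a, q, axis, out, overwrite_input, method, keepdims, weights)
    return _ureduce(a,
                    func=_quantile_ureduce_func,
    ...<5 lines>...
                    overwrite_input=overwrite_input,
                    method=method)
    r = func(a, **kwargs)
    result = _quantile(arr,
                       quantiles=q,
    ...<2 lines>...
                       out=out,
                       weights=wgt)
    slices_having_nans = np.isnan(arr[-1, ...])
                                  ~~~^^^^^^^^^
IndexError: index -1 is out of bounds for axis 0 with size 0
[ WARN:0@0.010] global loadsave.cpp:275 findDecoder imread_('pics/scene5.png'): can't open/read file: check file path/integrity
Traceback (most recent call last):
TypeError: 'NoneType' object is not subscriptable
```

```bash
python3 - <<'E'
from h import *
c=imaging.camera("scene");np.savez("scene5.npz",**c)
cv2.imwrite('pics/c5.png',cv2.resize(c["pixels"][190:340,250:400,::-1],(600,600),interpolation=cv2.INTER_CUBIC))
E
```

```text
(no output)
```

View pics/c5.png

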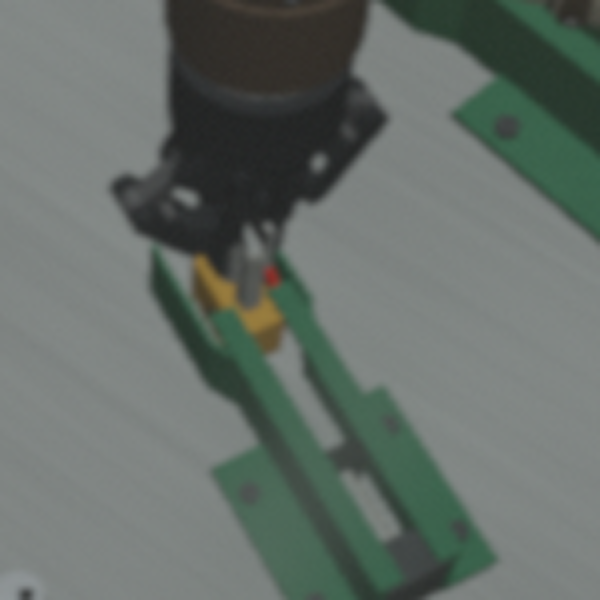

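The lock's front (crop (265,325)) is under the lips and centred in the slot, with the flap pushed open to the side at (272,275). The pad shows at (345,450). I'll push on to x≈74.

To row units: -0.048 m is -0.06, -0.045 m is -0.0563.

step_arm(moves=[[-0.0038, 0, 0, 0, 0, 0], [-0.0075, 0, 0, 0, 0, 0], [-0.0113, 0, 0, 0, 0, 0], [-0.015, 0, 0, 0, 0, 0], [-0.0188, 0, 0, 0, 0, 0], [-0.0225, 0, 0, 0, 0, 0], [-0.0263, 0, 0, 0, 0, 0], [-0.03, 0, 0, 0, 0, 0], [-0.0338, 0, 0, 0, 0, 0], [-0.0375, 0, 0, 0, 0, 0], [-0.0413, 0, 0, 0, 0, 0], [-0.045, 0, 0, 0, 0, 0], [-0.0488, 0, 0, 0, 0, 0], [-0.0525, 0, 0, 0, 0, 0], [-0.0563, 0, 0, 0, 0, 0], [-0.06, 0, 0, 0, 0, 0], [-0.06, 0, 0, 0, 0, 0]])

```text
clock: 10.75
eef_pos: [0.5884, 0.0747, 0.0266]
tool_rot: [-0.539, 0.842, 0.0, 0.0]
ft_force: [-0.2, -0.1, -1.8]
opening: 0.0089
finger_force: 60.7
```

```bash
cat > st.py <<'E'
from h import *
F=[]
for i in range(4):
    s=monitor.get_state();F.append(s["ft_force"])
s,r=tool()
a=np.deg2rad(65.3);o=np.array([.559,.0069]);M=np.array([[np.cos(a),-np.sin(a)],[np.sin(a),np.cos(a)]])
print("tcp in bay",((s["eef_pos"][:2]-o)@M*1000).round(1),"F bay",(s["ft_force"][:2]@M).round(2),"Fz",s["ft_force"][2].round(2),"M",s["moment"].round(2))
E
python3 st.py
```

```text
t 10.75 pos [588.4  74.7  26.6] ydir 155.27 z [ 0.  0. -1.] F [-0.16 -0.14 -1.84] open 0.0089 q [ 0.4   0.5  -0.28 -0.   -0.79 -0.83]
tcp in bay [73.9  1.6] F bay [-0.2   0.08] Fz -1.84 M [-0.03 -0.02 -0.04]
```

To row units: -0.01 m is -0.0125, -0.009 m is -0.0113.

step_arm(moves=[[-0.0013, 0, 0, 0, 0, 0], [-0.0025, 0, 0, 0, 0, 0], [-0.0038, 0, 0, 0, 0, 0], [-0.005, 0, 0, 0, 0, 0], [-0.0063, 0, 0, 0, 0, 0], [-0.0075, 0, 0, 0, 0, 0], [-0.0088, 0, 0, 0, 0, 0], [-0.01, 0, 0, 0, 0, 0], [-0.0113, 0, 0, 0, 0, 0], [-0.0125, 0, 0, 0, 0, 0], [-0.0125, 0, 0, 0, 0, 0], [-0.0125, 0, 0, 0, 0, 0]])

```text
clock: 11.75
eef_pos: [0.5924, 0.0832, 0.0267]
tool_rot: [-0.539, 0.842, 0.0, -0.0]
ft_force: [0.0, -0.4, -3.2]
opening: 0.0089
finger_force: 60.7
```

To row units: -0.004 m is -0.005, -0.003 m is -0.0038.

step_arm(moves=[[-0.0013, 0, 0, 0, 0, 0], [-0.0025, 0, 0, 0, 0, 0], [-0.0038, 0, 0, 0, 0, 0], [-0.005, 0, 0, 0, 0, 0], [-0.005, 0, 0, 0, 0, 0], [-0.005, 0, 0, 0, 0, 0]])

```text
clock: 12.25
eef_pos: [0.5941, 0.0868, 0.0267]
tool_rot: [-0.539, 0.842, 0.0, -0.0]
ft_force: [-0.6, 0.0, -3.8]
opening: 0.0088
finger_force: 60.7
```

```bash
python3 st.py
```

```text
t 12.25 pos [594.1  86.8  26.7] ydir 155.25 z [-0. -0. -1.] F [-0.57  0.04 -3.8 ] open 0.0088 q [ 0.41  0.51 -0.26 -0.   -0.8  -0.85]
tcp in bay [87.3  1.5] F bay [-0.21  0.54] Fz -3.8 M [-0.04  0.01  0.02]
```

To row units: -0.004 m is -0.005, -0.003 m is -0.0038.

step_arm(moves=[[-0.0013, 0, 0, 0, 0, 0], [-0.0025, 0, 0, 0, 0, 0], [-0.0038, 0, 0, 0, 0, 0], [-0.005, 0, 0, 0, 0, 0], [-0.005, 0, 0, 0, 0, 0], [-0.005, 0, 0, 0, 0, 0]])

```text
clock: 12.75
eef_pos: [0.5958, 0.0904, 0.0267]
tool_rot: [-0.539, 0.842, -0.0, -0.0]
ft_force: [-0.3, -0.8, -3.4]
opening: 0.0091
finger_force: 60.7
```

To row units: -0.004 m is -0.005, -0.003 m is -0.0038.

step_arm(moves=[[-0.0013, 0, 0, 0, 0, 0], [-0.0025, 0, 0, 0, 0, 0], [-0.0038, 0, 0, 0, 0, 0], [-0.005, 0, 0, 0, 0, 0], [-0.005, 0, 0, 0, 0, 0], [-0.005, 0, 0, 0, 0, 0]])

```text
clock: 13.25
eef_pos: [0.5969, 0.0933, 0.0267]
tool_rot: [-0.539, 0.842, -0.0, -0.001]
ft_force: [-1.9, -4.4, -1.4]
opening: 0.0088
finger_force: 61.0
```

That's buffer contact, about 4.8 N along the bay. I'll press 0.5 mm more and hold.

To row units: -0.0005 m is -0.0006.

step_arm(moves=[[-0.0006, 0, 0, 0, 0, 0], [-0.0006, 0, 0, 0, 0, 0], [-0.0006, 0, 0, 0, 0, 0], [-0.0006, 0, 0, 0, 0, 0], [-0.0006, 0, 0, 0, 0, 0], [-0.0006, 0, 0, 0, 0, 0]])

```text
clock: 13.75
eef_pos: [0.5971, 0.0938, 0.0267]
tool_rot: [-0.539, 0.842, -0.0, -0.001]
ft_force: [-1.7, -5.1, -0.8]
opening: 0.009
finger_force: 61.0
```

```bash
python3 st.py
```

```text
t 13.75 pos [597.1  93.8  26.7] ydir 155.24 z [-0.001 -0.001 -1.   ] F [-1.7  -5.12 -0.75] open 0.009 q [ 0.42  0.52 -0.25  0.   -0.81 -0.86]
tcp in bay [94.8  1.7] F bay [-5.36 -0.59] Fz -0.75 M [-1.63  0.48 -0.02]
```

To row units: 0.002 m is 0.0025, 0.0015 m is 0.0019.

step_arm(moves=[[0, 0, 0.0006, 0, 0, 0], [0, 0, 0.0013, 0, 0, 0], [0, 0, 0.0019, 0, 0, 0], [0, 0, 0.0025, 0, 0, 0], [0, 0, 0.0025, 0, 0, 0], [0, 0, 0.0025, 0, 0, 0]])

```text
clock: 14.25
eef_pos: [0.5968, 0.0938, 0.0245]
tool_rot: [-0.539, 0.842, 0.0, -0.001]
ft_force: [-2.0, -4.2, -1.0]
opening: 0.0089
finger_force: 61.0
```

```bash
python3 st.py
```

```text
t 14.25 pos [596.8  93.8  24.5] ydir 155.23 z [-0.002 -0.001 -1.   ] F [-2.03 -4.16 -1.04] open 0.0089 q [ 0.42  0.52 -0.25  0.   -0.8  -0.86]
tcp in bay [94.7  2. ] F bay [-4.63  0.1 ] Fz -1.04 M [-1.52  0.62  0.02]
```

To row units: 0.001 m is 0.0013, 0.0005 m is 0.0006.

step_arm(moves=[[0, 0, 0.0006, 0, 0, 0], [0, 0, 0.0013, 0, 0, 0], [0, 0, 0.0013, 0, 0, 0], [0, 0, 0.0013, 0, 0, 0]])

```text
clock: 14.58
eef_pos: [0.5969, 0.0938, 0.024]
tool_rot: [-0.539, 0.842, 0.0, -0.001]
ft_force: [-1.9, -5.2, 0.9]
opening: 0.0089
finger_force: 61.5
```

```bash
python3 st.py
```

```text
t 14.58 pos [596.9  93.8  24. ] ydir 155.25 z [-0.002 -0.001 -1.   ] F [-1.91 -5.19  0.85] open 0.0089 q [ 0.42  0.52 -0.25  0.   -0.8  -0.86]
tcp in bay [94.7  1.9] F bay [-5.51 -0.43] Fz 0.85 M [-1.5   0.83  0.  ]
```

It's on the cart top now. I'll ease off 2 mm so the release is gentle.

To row units: 0.002 m is 0.0025, 0.001 m is 0.0013.

step_arm(moves=[[0.0006, 0, 0, 0, 0, 0], [0.0013, 0, 0, 0, 0, 0], [0.0019, 0, 0, 0, 0, 0], [0.0025, 0, 0, 0, 0, 0], [0.0025, 0, 0, 0, 0, 0], [0.0025, 0, 0, 0, 0, 0]])

```text
clock: 15.08
eef_pos: [0.5969, 0.0932, 0.024]
tool_rot: [-0.539, 0.842, 0.0, 0.0]
ft_force: [-4.3, -0.4, 1.3]
opening: 0.0085
finger_force: 61.5
```

```bash
python3 st.py
```

```text
t 15.08 pos [596.9  93.2  24. ] ydir 155.27 z [ 0.     0.001 -1.   ] F [-4.35 -0.44  1.28] open 0.0085 q [ 0.42  0.52 -0.25 -0.   -0.8  -0.85]
tcp in bay [94.2  1.6] F bay [-2.22  3.76] Fz 1.28 M [-0.01  1.24  0.07]
```

step_arm(moves=[[0, 0, 0, 0, 0, 0], [0, 0, 0, 0, 0, 0], [0, 0, 0, 0, 0, 0], [0, 0, 0, 0, 0, 0], [0, 0, 0, 0, 0, 0], [0, 0, 0, 0, 0, 0], [0, 0, 0, 0, 0, 0], [0, 0, 0, 0, 0, 0], [0, 0, 0, 0, 0, 0], [0, 0, 0, 0, 0, 0]], claw=0.04)

```text
clock: 15.92
eef_pos: [0.5969, 0.0927, 0.0237]
tool_rot: [-0.539, 0.842, 0.0, 0.0]
ft_force: [-0.1, -0.1, 0.7]
opening: 0.0397
finger_force: 0.0
```

To row units: -0.2 m is -0.25, -0.18 m is -0.225.

step_arm(moves=[[0, 0, -0.0063, 0, 0, 0], [0, 0, -0.0188, 0, 0, 0], [0, 0, -0.0375, 0, 0, 0], [0, 0, -0.0625, 0, 0, 0], [0, 0, -0.0875, 0, 0, 0], [0, 0, -0.1125, 0, 0, 0], [0, 0, -0.15, 0, 0, 0], [0, 0, -0.1875, 0, 0, 0], [0.025, 0, -0.225, 0, 0, 0], [0.0625, 0, -0.25, 0, 0, 0], [0.1, 0, -0.25, 0, 0, 0], [0.1375, 0, -0.25, 0, 0, 0], [0.175, 0, -0.25, 0, 0, 0], [0.2, 0, -0.25, 0, 0, 0], [0.2, 0, -0.25, 0, 0, 0]])

```text
clock: 17.17
eef_pos: [0.5281, -0.0553, 0.2254]
tool_rot: [-0.538, 0.843, -0.0, 0.001]
ft_force: [-0.0, -0.4, 0.3]
opening: 0.0397
finger_force: 0.0
```

```bash
python3 st.py; python3 - <<'E'
from h import *
A=[]
for n,(u,v) in(("scene",(335,290)),("top",(215,175))):
    c=imaging.camera(n);np.savez(n+"6.npz",**c)
    A.append(cv2.resize(c["pixels"][v-60:v+60,u-60:u+60,::-1],(400,400),interpolation=cv2.INTER_CUBIC))
    P=pts(c);a=np.deg2rad(65.3);o=np.array([.559,.0069]);M=np.array([[np.cos(a),-np.sin(a)],[np.sin(a),np.cos(a)]])
    B=(P[...,:2]-o)@M*1000;Z=P[...,2]*1000
    k=(Z>60)&(Z<100)&(abs(B[...,1])<25)&(B[...,0]>40)&(B[...,0]<160)
    if k.sum()>5:print(n,"shackle",k.sum(),np.percentile(B[k],[3,50,97],axis=0).round(1).tolist(),Z[k].max().round())
cv2.imwrite("pics/c6.png",np.hstack(A))
E
```

```text
t 17.17 pos [528.1 -55.3 225.4] ydir 155.06 z [ 0.001 -0.    -1.   ] F [-0.05 -0.38  0.26] open 0.0397 q [ 0.2   0.2  -0.17  0.   -1.19 -0.64]
tcp in bay [-69.4   2.1] F bay [-0.37 -0.12] Fz 0.26 M [ 0.03 -0.06  0.05]
scene shackle 156 [[78.3, -5.0], [94.4, -2.6], [105.1, 4.3]] 89.0
```

View pics/c6.png

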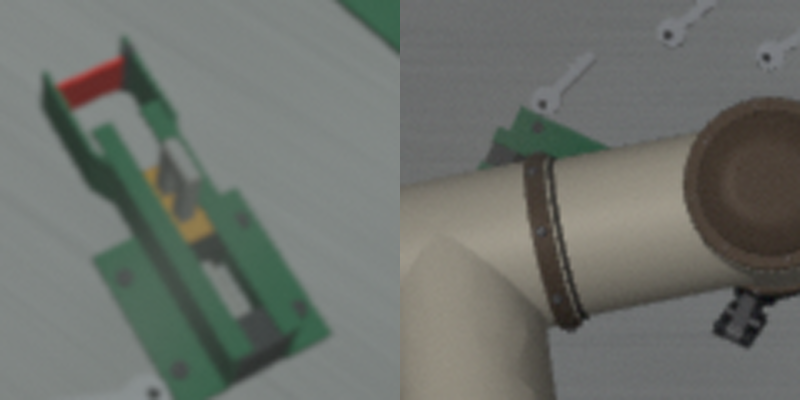

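The left crop shows the flap shut at (92,80) and the lock upright in the slot at (180,200), with its front against the dark pad at (205,245). I'll hand in.

```bash
python3 -c "
from plant import manip
print(manip.close_job())"
```

```text
the job is handed in; nothing more can be done
None
```

I put the brass lock in the bay and handed the job in; the judge gave no verdict. The last picture shows it upright against the buffer with the flap shut, after I pressed it home at about 5 N, and I saw no sign that any bystander had moved.

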